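# Load the cheese press with its lift-off crank

### The job

The cheese mould is standing in the little screw press. Fit the loose crank onto the press's square shaft, fully home, and wind it clockwise (seen from above) until the pressing plate meets the mould's wooden follower, then give it one more full turn to load the spring; leave the crank on the shaft. Do not force anything - feel for the square rather than leaning on it (more than about 4 kg of push is too much) - and leave the mould and everything else on the worktop where it stands.

Things in the scene. Friction and masses are not known exactly. Their poses are not given: they have to be found in the camera images.
- crank: Loose steel crank, 0.25 kg, lying flat on the worktop, right way up. Origin: centre of the hub's underside; z up, x along the arm to the knob. Hub: square block 28 x 28 mm, 38 mm tall (3.5 mm button on top), sides along the crank's x and y. Arm: flat bar 15 mm wide, z 0 to 8 mm, from the hub to the knob's axis 70 mm away.
- crank_socket (a point): Centre of the mouth of the hub's square socket (= the crank's origin), open below: 15.5 mm wide, 27 mm deep, sides along the crank's x and y, edges barely broken. It goes onto the shaft when turned to within about 6 degrees of its square, any of the four ways round.
- crank_knob (a point): Point on the axis of the crank's upright dark wooden knob, 70 mm along the crank's x from the hub's axis and 36 mm above the hub's underside. The knob is round, 22 mm in diameter, from 10 to 60 mm above the underside, and spins freely on its pin, so the hand need not turn as the crank goes round.
- press: Screw press, fixed to the worktop. Origin: centre of its base at z = 0; z up. Oak base 150 (x) x 200 (y) mm, top at 24 mm; two guide rods 10 mm thick at y = +-78 mm; steel cross bar on top 32 (x) x 182 (y) mm, its top at 160 mm (domed nuts on the rods up to 168 mm). The upright square shaft stands in the middle of the cross bar.
- press_shaft (a point): Centre of the shaft's top, 196 mm above the worktop; axes of the press, NOT of the shaft. The shaft's end is a 14 mm square, 24 mm long (the last 1.5 mm only 11.5 mm wide), above a round shoulder 26 mm across at 172 mm, on which the hub rests when fully home. The square starts at any angle; its angle is not measured and must be seen or felt for.
- nut_bar_top (a point): Centre of the top of the nut bar, the steel bar on the guide rods under the cross bar, which the screw moves: a clockwise turn of the shaft lowers it by 8 mm (the shaft itself keeps its height). The screw takes about 0.2 N m (3 N at the knob), about 0.35 N m with the spring loaded by one turn, and stays where it is left.
- plate_face (a point): Centre of the underside of the round steel pressing plate, 86 mm across; z up. It hangs from the nut bar on a 12 N/mm spring, 46 mm below nut_bar_top while free. Once it has met the follower it stays there and this distance shortens by 8 mm a turn as the spring is compressed (the spring is solid at 18 mm; past 14 mm spoils it).
- mould: White perforated cheese mould, 101 mm across, standing loose (0.7 kg) on the press's base under the plate, with a wooden follower 84 mm across in its top. Origin: centre of its underside, z up. Not to be handled.
- follower_top (a point): Centre of the top of the mould's wooden follower, 50 mm above the mould's underside. The plate starts about 7 to 14 mm above it.
- timer: Bystander: kitchen timer, cream, 65 x 65 x 54 mm. Origin: centre of its underside, z up.
- shaker: Bystander: salt shaker, clear with grey cap, 44 mm across, 90 mm tall. Origin: centre of its underside, z up.
- mug: Bystander: two-tone stoneware mug, 78 x 113 x 100 mm. Origin: centre of its underside, z up.
- bowl: Bystander: white pinch bowl, 105 mm across, 51 mm tall. Origin: centre of its underside, z up.
- spoon: Bystander: long wooden spoon lying flat, 338 x 52 x 15 mm. Origin: centre of its underside, z up.
- beans: Bystander: wire-clamp storage jar, 82 x 70 x 109 mm. Origin: centre of its underside, z up.
Not all that is in view belongs to the job. Of the things that look like the crank, the larger one is meant.

How it is judged:
By the outcome, as a careful person would: the job done as asked, in the order asked, and still so for the second after the job is handed in, with the robot touching nothing.
It also fails if it takes over 72 s, if anything falls off the work surface, if the arm or the gripper's body presses on something with over 40 N, if the wrist force passes 120 N, or if a joint passes its speed limit or range.

### The arm

A 6-joint arm with a two-finger parallel gripper is mounted at the origin on a cart in front of the work surface, level with it; the furniture and walls round the work are solid. World frame = base frame: x ahead of the robot, y to its left, z up, the work surface at z = 0. Lengths are in m, angles in rad, forces in N, time in s.
With the tool pointing down it reaches from about 0.275 to 0.825 m from the base axis. Payload 4.9 kg.
Tool frame: the origin (TCP) lies between the finger pads; the fingertips stand 17 mm ahead of it and the grasp point (between the pads) lies 2 mm behind it (r.finger_overhang is the distance from the TCP to the fingertips, in m); z points along the fingers, y is the direction in which the jaws open and shut (so a half turn about z gives the same grasp; the last joint's range is limited). The gripper opens to 85 mm and grips with 20 to 120 N. Pads are 22 mm wide; open, the fingers measure 114 mm over their backs; the gripper's body (76 mm by 85 mm) begins 54 mm behind the grasp point. The pads swing forward as they close: fully open they stand 13 mm farther back than shut.
Start: joints at [-1.43, 0.326, -0.193, 1.052, 0, 1.437], TCP at [0.149, -0.529, 0.248] pointing down, gripper open.
Joint ranges: [-2.65, 2.65], [-0.97, 1.79], [-1.3, 1.35], [-1.93, 2.1], [-1.47, 1.37], [-3.14, 3.14]. Speed limits (rad/s): [2.57, 2.57, 3.14, 3.14, 3.14, 3.14].

### API

Orientations are given as [roll, pitch, yaw] about the fixed x, y, z axes, in that order (R = Rz(yaw) Ry(pitch) Rx(roll)).
In Python, from plant import r gives the robot as it stands.
- The arm moves only by the shell command python3 -m crank 'ROWS'. ROWS is JSON, a list of rows, each a list of 3 entries, a list of its own where there are three numbers: the finger opening in mm, from 0 to 85.4, then the shift along the tool's x, y, z in mm, then the turn about the tool's z in degrees. A call has 1 to 5 rows; each row is the pose to reach, as a shift and turn from the pose commanded when the call began, along the tool's axes at that moment; what a row does not reach only later rows make up. A row lasts 1/10 s, in which the tool goes at most 50 mm and 8.59 degrees, less where a joint would pass 70% of its speed; a pose out of reach is approached as far as the arm can. A call with a gripper value outside its range is refused whole. The fingers move at their own pace and stop on an object; the grip force is fixed at half the most. Time passes only in rows, so rows that repeat a pose let the fingers close. It gives the time, the measured TCP pose, the force and the opening at its end, in the units of the state.
- r.get_state(): the state, without advancing time (a new reading comes with each control period).
- r.camera(name): name is "scene" or "top" or "wrist"; returns a dict with "img" (420x560x3 uint8, red, green, blue), "z_map" (420x560 float32, m along the optical axis (not along the pixel's ray), 0 where there is no reading), "vfov" (degrees; the focal length in pixels is half the picture's height over the tangent of half this angle, whatever the lens; pixels are square), "cx", "cy" (the principal point, pixels), "eye" and "attitude" of the camera in the world. Camera axes: x right, y down, z forward; pixel columns grow to the right and rows downward; lengths in m; the calibration is good to about 2 mm. A picture is of the moment at which its call begins.
- r.close_job(): hands the job in, once; it reports no verdict.
The state is a dict: "clock": time; "joint_pos": joint angles; "qvel": joint speeds; "joint_efforts": joint torques, N m; "tool_pos": TCP position; "tool_rot": TCP orientation; "contact_force": force on the tool from outside, world axes, zero at the start; "wrist_torque": the same for the moment, N m; "gripper_width": opening from 0.0 (shut) to 1.0 (fully open).
Only numpy, scipy, OpenCV 4.12 (cv2) and the standard library are available. Lean on these libraries where they do the work, as an engineer would, in place of code of your own. Each camera call takes 0.05 s, during which the arm holds its last target.

## Working session

There is one attempt and no reset: what is moved stays moved. The work goes in short steps, Python scripts to look and compute and a shell command to move; the robot and the scene stay as the last step left them, time stands still between calls to the robot, and variables do not carry over. Pictures are saved under pics/ and viewed, and the job is handed in when it is done.

```bash
ls; mkdir -p pics; cat > h.py <<'E'
from plant import r
import numpy as np, cv2
def cam(n,save=None):
    c=r.camera(n)
    if save: cv2.imwrite('pics/'+save,cv2.cvtColor(c['img'],cv2.COLOR_RGB2BGR))
    c['f']=210/np.tan(np.radians(c['vfov'])/2)
    return c
E
python3 - <<'E'
from h import *
for n in ['scene','top','wrist']:
    c=cam(n,n+'0.png'); print(n,c['vfov'],c['cx'],c['cy'],c['eye'],c['attitude'],c['img'].shape)
    np.savez('/tmp/'+n+'0.npz',**c)
print(r.get_state())
E
```

```text
pics
scene 47.05201641736355 272.84187199590684 208.5353954832366 [-0.55635756 -0.74391095  0.82008977] [-2.04096283  0.00804788 -0.91759274] (420, 560, 3)
top 49.709417882595744 275.9247856177958 206.9160023198334 [0.45693172 0.05428961 1.25044877] [-3.07759543 -0.0175478  -1.54299063] (420, 560, 3)
wrist 68.88360568921152 288.3578836745925 212.32981661667407 [ 0.22838902 -0.50656336  0.37319267] [ 2.81638585e+00  1.82974899e-03 -1.29645558e+00] (420, 560, 3)
{'clock': 0.15, 'joint_pos': array([-1.43020330e+00,  3.26789233e-01, -1.93326105e-01,  1.05198091e+00,
        2.31966193e-05,  1.43657895e+00]), 'qvel': array([ 0.00076147, -0.00173021,  0.00369098, -0.0005995 ,  0.00264267,
        0.00046841]), 'joint_efforts': array([ 5.26033455e-04, -4.43704641e+01,  2.62663919e+01,  1.04940039e-02,
       -1.13902001e-04, -1.10105450e-06]), 'tool_pos': array([ 0.14920262, -0.52896337,  0.24768385]), 'tool_rot': array([-3.14030752e+00, -1.96937134e-04,  2.74810262e-01]), 'contact_force': array([-0.67081038,  0.60605982,  0.2190903 ]), 'wrist_torque': array([ 0.02617507, -0.03791549, -0.01835183]), 'gripper_width': 1.0022949168911721}
```

View pics/scene0.png

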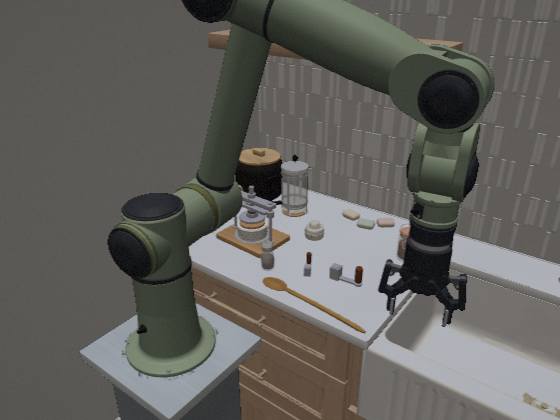

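View pics/top0.png

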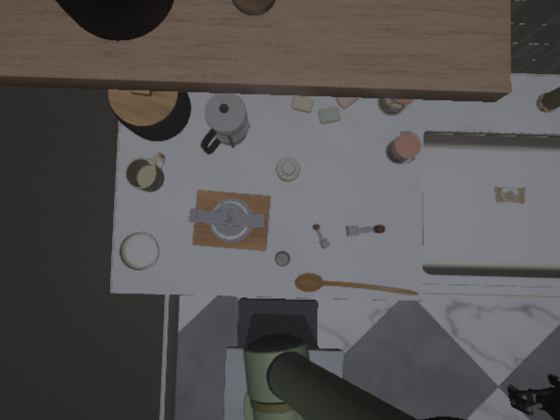

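View pics/wrist0.png

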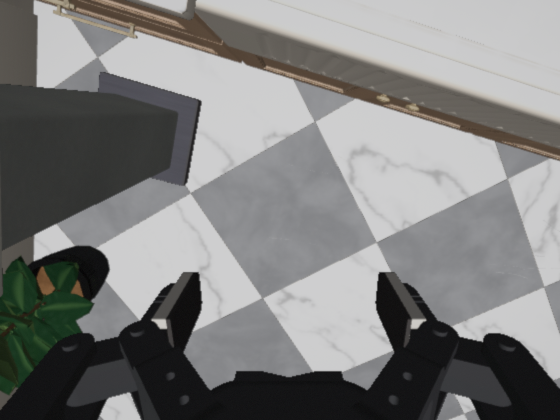

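```bash
cat >> h.py <<'E'
from scipy.spatial.transform import Rotation as Ro
def Rc(c): return Ro.from_euler('xyz',c['attitude']).as_matrix()
def ray(c,u,v,z):
    d=Rc(c)@np.array([(u-c['cx'])/c['f'],(v-c['cy'])/c['f'],1]); e=np.array(c['eye'])
    return e+d*(z-e[2])/d[2]
def proj(c,p):
    q=Rc(c).T@(np.array(p)-np.array(c['eye'])); return q[0]/q[2]*c['f']+c['cx'],q[1]/q[2]*c['f']+c['cy']
def cloud(c):
    v,u=np.mgrid[0:420,0:560]; z=c['z_map']
    P=np.stack([(u-c['cx'])/c['f']*z,(v-c['cy'])/c['f']*z,z],-1)
    return P@Rc(c).T+np.array(c['eye'])
def crop(c,u0,u1,v0,v1,k,name):
    im=cv2.cvtColor(c['img'][v0:v1,u0:u1],cv2.COLOR_RGB2BGR)
    cv2.imwrite('pics/'+name,cv2.resize(im,None,fx=k,fy=k,interpolation=cv2.INTER_CUBIC))
def load(n):
    d=np.load('/tmp/'+n+'.npz'); return {k:d[k] for k in d}
E
python3 - <<'E'
from h import *
c=load('top0'); crop(c,180,400,170,300,3.6,'top0c.png')
P=cloud(c)
print(ray(c,353,230,.04),ray(c,380,229,.06))
print(ray(c,229,219,.196))
# heights
h=P[...,2]
for (v,u) in [(230,353),(230,365),(229,380),(229,374),(219,229),(216,205),(221,250),(270,350)]: print(u,v,P[v,u].round(3))
E
```

```text
[ 0.47918373 -0.17264579  0.04      ] [ 0.48344676 -0.24016875  0.06      ]
[0.49373488 0.1458599  0.196     ]
353 230 [ 0.479 -0.173  0.04 ]
365 230 [ 0.481 -0.213  0.004]
380 229 [ 0.483 -0.241  0.058]
374 229 [ 0.484 -0.231  0.03 ]
229 219 [0.495 0.148 0.169]
205 216 [0.501 0.207 0.159]
250 221 [0.492 0.098 0.16 ]
350 270 [ 0.37  -0.173  0.006]
```

View pics/top0c.png

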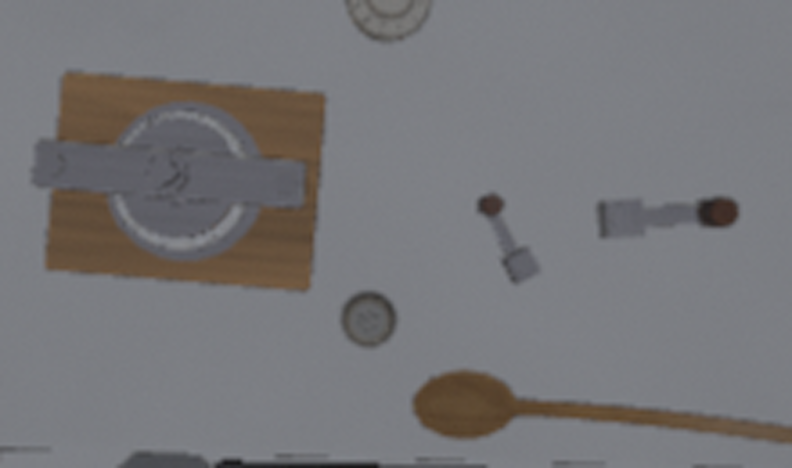

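```bash
python3 -m crank '[[85,[40,-23,0],-8.5],[85,[80,-46,0],-17],[85,[120,-70,0],-25.5],[85,[160,-93,0],-34],[85,[200,-116,0],-42.5]]'
```

```text
clock: 0.65
tool_pos: [0.3111, -0.3619, 0.2482]
tool_rot: [-3.141, -0.0, 1.022]
contact_force: [0.5, -1.3, 0.7]
gripper_width: 0.996
```

```bash
cat >> h.py <<'E'
def togo(x,y,z,yawdeg=None):
    s=r.get_state(); yaw=s['tool_rot'][2]; M=Ro.from_euler('xyz',s['tool_rot']).as_matrix()
    d=M.T@(np.array([x,y,z])-s['tool_pos'])*1000
    t=0 if yawdeg is None else -(yawdeg-np.degrees(yaw)); t=(t+180)%360-180
    print('shift',d.round(1),'turn',round(t,1),'joints',s['joint_pos'].round(2),'F',s['contact_force'].round(2))
E
python3 -c "
from h import *
togo(.42,-.25,.25,93)"
```

```text
shift [152.2  34.5  -1.8] turn -34.4 joints [-1.02  0.19 -0.37  1.01  0.    1.1 ] F [ 0.49 -1.32  0.68]
```

```bash
python3 -m crank '[[60,[38,9,0],-8.5],[60,[76,18,0],-17],[60,[114,26,0],-25.5],[60,[152,34,0],-34],[60,[152,34,0],-34]]'; python3 - <<'E'
from h import *
c=cam('wrist','w1.png'); np.savez('/tmp/w1.npz',**c); print(r.get_state()['tool_pos'],c['eye'],c['attitude'])
E
```

```text
clock: 1.15
tool_pos: [0.4213, -0.249, 0.2481]
tool_rot: [3.141, -0.001, 1.618]
contact_force: [-0.2, -1.4, -0.1]
gripper_width: 0.705
[ 0.42008922 -0.25047802  0.24802135] [ 0.41715414 -0.16662776  0.3738018 ] [ 2.81714395e+00 -1.35779079e-03  4.64348428e-02]
```

View pics/w1.png

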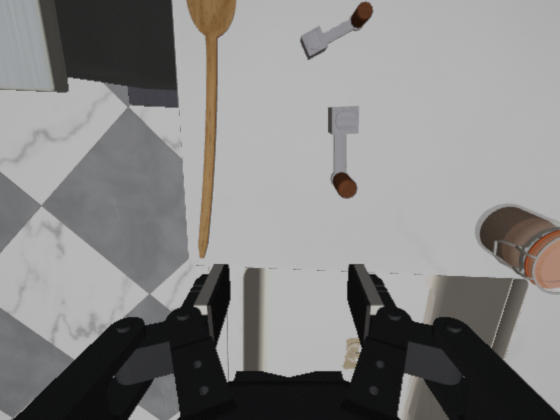

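The wrist picture shows the large crank's hub at about (344,118), its knob at (345,185), and the small decoy at (315,42).

```bash
python3 - <<'E'
from h import *
c=load('w1'); P=cloud(c); h=P[...,2]
crop(c,290,410,80,210,4.5,'w1c.png')
roi=np.zeros(h.shape,bool); roi[90:145,315:375]=1
m=(roi&(h>.032)&(h<.048)&(c['z_map']>0)).astype(np.uint8)
p=np.argwhere(m)[:,::-1].astype(np.float32)
w=np.array([ray(c,u,v,.038)[:2] for u,v in p])*1000
print(len(p), cv2.minAreaRect(w.astype(np.float32)), w.mean(0), np.median(h[m>0]))
roi[:]=0; roi[160:210,320:370]=1
m=(roi&(h>.055)&(h<.068)).astype(np.uint8); p=np.argwhere(m)[:,::-1]
w=np.array([ray(c,u,v,.06)[:2] for u,v in p])*1000
print(len(p),cv2.minEnclosingCircle(w.astype(np.float32)),w.mean(0),np.median(h[m>0]))
print(np.median(h[220:250,250:330]))
print('table',np.median(h[60:100,240:290]))
E
```

```text
757 ((477.05352783203125, -174.66786193847656), (28.667461395263672, 27.923686981201172), 6.051711559295654) [ 477.36061116 -174.43918355] 0.0390202645016684
283 ((482.95965576171875, -242.728759765625), 10.543072700500488) [ 483.13444023 -243.01361194] 0.05892910231510218
-2.9782486406948472e-05
table 2.676116853186916e-05
```

View pics/w1c.png

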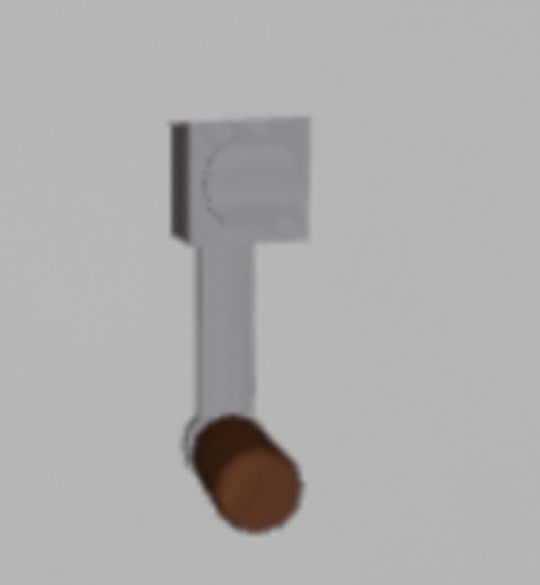

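```bash
python3 -c "
from h import *
togo(.335,.12,.295,95)"
```

```text
shift [373.8 -69.2 -46.8] turn -2.6 joints [-0.69  0.21 -0.35  1.01 -0.    0.84] F [-0.36 -0.39  0.65]
```

```bash
python3 -m crank '[[60,[48,-9,-6],0],[60,[96,-18,-12],-1],[60,[144,-27,-18],-1],[60,[192,-35,-24],-2],[60,[240,-44,-30],-2.5]]';python3 -m crank '[[60,[48,-9,-6],0],[60,[96,-18,-12],0],[60,[134,-25,-17],0],[60,[134,-25,-17],0]]'; python3 - <<'E'
from h import *
c=cam('wrist','w2.png'); np.savez('/tmp/w2.npz',**c); print(r.get_state()['tool_pos'],c['eye'],c['attitude'])
E
```

```text
clock: 1.7
tool_pos: [0.3648, -0.0135, 0.2784]
tool_rot: [3.141, 0.0, 1.65]
contact_force: [0.8, 0.2, -0.4]
gripper_width: 0.703
clock: 2.1
tool_pos: [0.3285, 0.12, 0.2959]
tool_rot: [3.141, -0.001, 1.659]
contact_force: [0.2, -0.1, -0.1]
gripper_width: 0.7
[0.32927217 0.11834824 0.29556893] [0.3209835  0.20220241 0.42156527] [ 2.81677696e+00 -1.55129450e-03  8.75161484e-02]
```

View pics/w2.png

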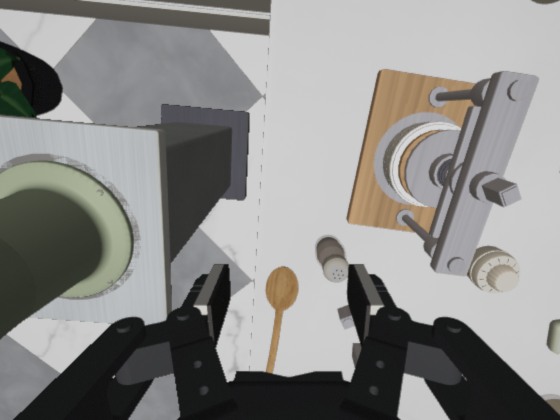

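```bash
python3 - <<'E'
from h import *
c=load('w2'); crop(c,380,540,60,280,3.6*.74,'w2a.png'); crop(c,460,530,160,220,10,'w2b.png')
P=cloud(c);h=P[...,2]
roi=np.zeros(h.shape,bool); roi[160:220,460:530]=1
m=roi&(h>.185)&(h<.205); p=np.argwhere(m)[:,::-1].astype(np.float32)
w=np.array([ray(c,u,v,.196)[:2] for u,v in p],np.float32)*1000
print(len(p),cv2.minAreaRect(w),w.mean(0),np.median(h[m]))
for v in range(120,240,10):
    print(v,[(u,int(1000*h[v,u])) for u in range(380,530,8)])
E
```

```text
543 ((492.0848693847656, 155.75262451171875), (18.50261116027832, 19.215364456176758), 33.07001876831055) [492.2144  155.78899] 0.19474320084953756
120 [(380, 23), (388, 24), (396, 25), (404, 27), (412, 24), (420, 24), (428, 23), (436, 24), (444, 23), (452, 23), (460, 25), (468, 128), (476, 130), (484, 158), (492, 160), (500, 159), (508, 159), (516, 158), (524, 0)]
130 [(380, 22), (388, 24), (396, 25), (404, 35), (412, 63), (420, 66), (428, 67), (436, 72), (444, 88), (452, 91), (460, 63), (468, 130), (476, 149), (484, 160), (492, 159), (500, 161), (508, 159), (516, 159), (524, 0)]
140 [(380, 24), (388, 23), (396, 41), (404, 64), (412, 66), (420, 75), (428, 94), (436, 92), (444, 94), (452, 93), (460, 126), (468, 131), (476, 155), (484, 161), (492, 160), (500, 160), (508, 158), (516, 158), (524, -1)]
150 [(380, 24), (388, 38), (396, 64), (404, 64), (412, 86), (420, 91), (428, 92), (436, 91), (444, 92), (452, 93), (460, 131), (468, 148), (476, 157), (484, 159), (492, 160), (500, 161), (508, 159), (516, 0), (524, 0)]
160 [(380, 23), (388, 45), (396, 66), (404, 75), (412, 94), (420, 91), 
[... 981 characters left out ...]
2, 181), (500, 192), (508, 197), (516, 196), (524, 0)]
210 [(380, 25), (388, 23), (396, 25), (404, 28), (412, 24), (420, 25), (428, 23), (436, 121), (444, 130), (452, 154), (460, 158), (468, 160), (476, 158), (484, 159), (492, 1), (500, 1), (508, 0), (516, -1), (524, 0)]
220 [(380, 23), (388, 24), (396, 25), (404, 38), (412, 53), (420, 24), (428, 24), (436, 127), (444, 146), (452, 158), (460, 159), (468, 160), (476, 160), (484, 159), (492, 0), (500, 0), (508, 0), (516, 0), (524, -2)]
230 [(380, -1), (388, 1), (396, 0), (404, 24), (412, 24), (420, 83), (428, 24), (436, 131), (444, 151), (452, 159), (460, 159), (468, 159), (476, 159), (484, 1), (492, 0), (500, 0), (508, 1), (516, 0), (524, 0)]
```

View pics/w2a.png

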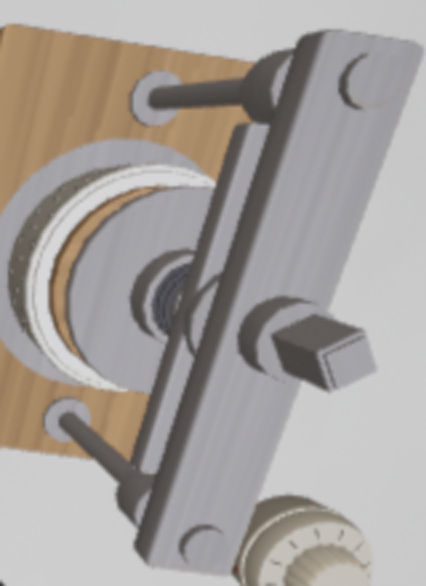

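View pics/w2b.png

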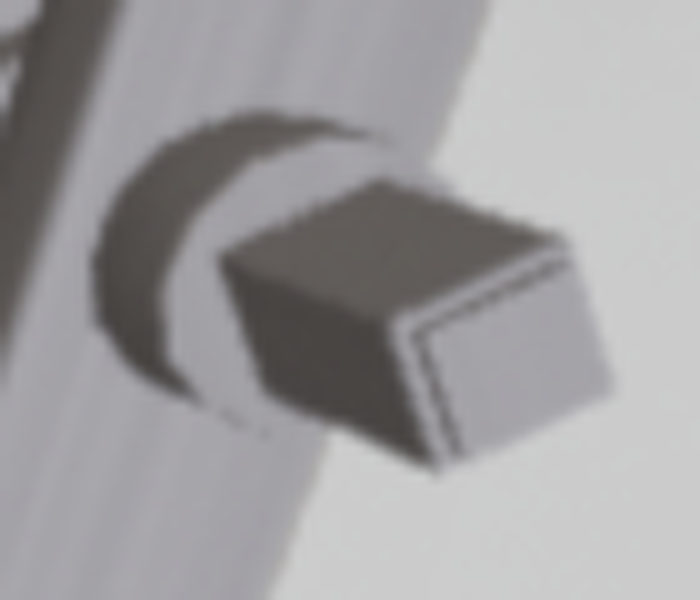

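```bash
python3 - <<'E'
from h import *
c=load('w2')
def z(x,y,h): return ray(c,(x+.5)/10-.5+460,(y+.5)/10-.5+160,h)[:2]*1000
A=z(392,325,.1945);B=z(567,245,.1945);C=z(435,470,.1945)
for q in (B,C): d=q-A; print(d,np.hypot(*d),np.degrees(np.arctan2(d[1],d[0])))
print('centre',(B+C)/2)
D=z(220,258,.172);E=z(385,182,.172);F=z(265,385,.172)
for q in (E,F): d=q-D; print(d,np.hypot(*d),np.degrees(np.arctan2(d[1],d[0])))
print('centre base',(E+F)/2)
P=cloud(c);h=P[...,2]
# nut bar top: pixels with height .122-.137
m=(h>.120)&(h<.140); m[:,:430]=0;m[:,500:]=0;m[:100]=0;m[245:]=0
print('hist',np.histogram(h[m],bins=20))
m2=(h>.156)&(h<.164); print('bar', np.median(h[m2]))
e=m2.astype(np.uint8); n,l,s,ce=cv2.connectedComponentsWithStats(e); k=1+np.argmax(s[1:,4])
p=np.argwhere(l==k)[:,::-1]; w=np.array([ray(c,u,v,.16)[:2] for u,v in p],np.float32)*1000
print(cv2.minAreaRect(w))
E
python3 - <<'E'
from h import *
c=load('w2'); P=cloud(c);h=P[...,2]
# map of h over the nut bar rows
for v in range(110,240,12): print(v,[(u,round(1000*h[v,u],1)) for u in range(432,488,2) if .115<h[v,u]<.15])
E
```

```text
[11.33932731  7.28737648] 13.479102333796408 32.72739182799869
[  6.90365728 -11.09085411] 13.063978293621787 -58.099223305186946
centre [496.29999346 154.50057211]
[11.78467317  7.51336683] 13.976022428509753 32.51971502192993
[  6.98211609 -10.46253051] 12.578334144103845 -56.28303895155079
centre base [496.9198044  154.78597138]
hist (array([ 39,  67,  77,  84,  77,  76,  84,  89,  98, 151, 379, 243,  45,
         5,   1,   0,   0,   0,   0,   5]), array([0.12001651, 0.12101   , 0.1220035 , 0.122997  , 0.1239905 ,
       0.124984  , 0.12597749, 0.12697099, 0.12796449, 0.12895799,
       0.12995148, 0.13094498, 0.13193848, 0.13293198, 0.13392547,
       0.13491897, 0.13591247, 0.13690597, 0.13789946, 0.13889296,
       0.13988646]))
bar 0.159981660231153
((494.2591857910156, 155.0043487548828), (180.1272735595703, 33.8178596496582), 86.83148193359375)
110 [(468, np.float64(123.0)), (470, np.float64(125.7)), (472, np.float64(128.0)), (474, np.float64(129.6)), (476, np.float64(130.5)), (478, np.float64(130.3)), (480, np.float64(146.4)), (482, np.float64(149.6))]
122 [(464, np.float64
[... 1278 characters left out ...]
(123.5)), (444, np.float64(128.0)), (446, np.float64(129.6)), (448, np.float64(130.4)), (450, np.float64(131.2)), (452, np.float64(130.4)), (454, np.float64(149.1))]
206 [(438, np.float64(123.2)), (440, np.float64(127.2)), (442, np.float64(130.2)), (444, np.float64(132.2)), (446, np.float64(131.9)), (448, np.float64(129.5)), (450, np.float64(147.8))]
218 [(434, np.float64(123.3)), (436, np.float64(125.8)), (438, np.float64(128.8)), (440, np.float64(130.7)), (442, np.float64(131.6)), (444, np.float64(132.1)), (446, np.float64(148.2))]
230 [(432, np.float64(126.5)), (434, np.float64(129.1)), (436, np.float64(132.0)), (438, np.float64(130.1)), (440, np.float64(130.6)), (442, np.float64(149.9))]
```

```bash
python3 -c "
from h import *
togo(.44,.07,.36,95)"
```

```text
shift [-57.7 106.2 -64.3] turn -0.1 joints [ 0.13 -0.09 -0.55  1.11 -0.    1.62] F [ 0.29 -0.68  0.17]
```

```bash
python3 -m crank '[[60,[-19,36,-22],0],[60,[-38,72,-44],0],[60,[-58,106,-64],0],[60,[-58,106,-64],0]]'; python3 - <<'E'
from h import *
c=cam('wrist','w3.png'); np.savez('/tmp/w3.npz',**c); print(r.get_state()['tool_pos'],c['eye'],c['attitude'])
P=cloud(c);h=P[...,2]
e=((h>.187)&(h<.203)).astype(np.uint8); n,l,s,ce=cv2.connectedComponentsWithStats(e); 
for k in range(1,n):
  if s[k,4]<40: continue
  print(s[k]); p=np.argwhere(l==k)[:,::-1]; w=np.array([ray(c,u,v,.196)[:2] for u,v in p],np.float32)*1000; print(cv2.minAreaRect(w),w.mean(0))
q=proj(c,[.4955,.1548,.196]); print(q); u,v=map(int,q)
crop(c,u-35,u+35,v-30,v+30,10,'w3b.png'); print(u-35,v-30)
E
```

```text
clock: 2.55
tool_pos: [0.4454, 0.0644, 0.3607]
tool_rot: [3.137, 0.002, 1.646]
contact_force: [0.1, 0.3, -0.5]
gripper_width: 0.703
[0.44259846 0.06534543 0.35939779] [0.43831095 0.14690015 0.48617264] [ 2.81396655 -0.00543084  0.0750138 ]
[341  94  22  22 284]
((495.8423767089844, 154.43667602539062), (14.903538703918457, 14.368263244628906), 33.70615005493164) [495.8526  154.45898]
(np.float64(351.0199016465035), np.float64(104.01271334187966))
316 74
```

View pics/w3b.png

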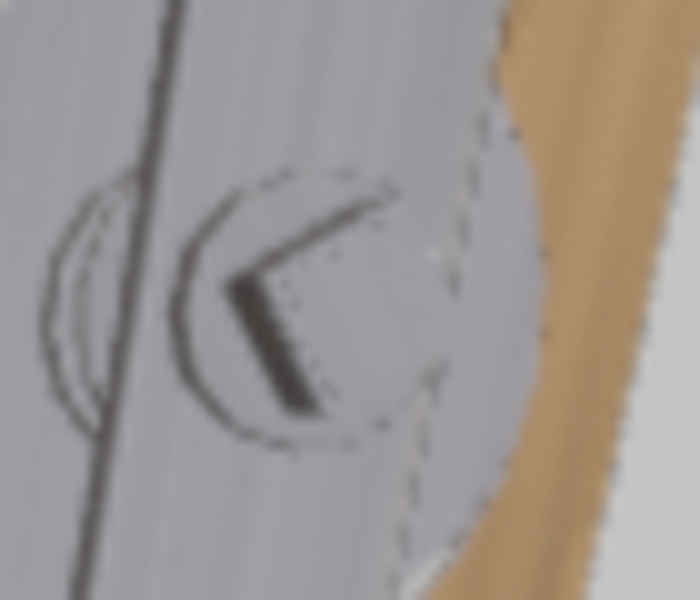

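```bash
python3 -m crank '[[50,[-45,0,0],0],[50,[-90,3,35],0],[50,[-135,10,70],0],[50,[-180,15,105],0],[50,[-215,20,140],0]]'; python3 -c "
from h import *
togo(.477,-.1745,.10,95)"
```

```text
clock: 3.1
tool_pos: [0.4731, -0.1312, 0.2324]
tool_rot: [-3.141, 0.0, 1.651]
contact_force: [1.2, 0.6, 0.4]
gripper_width: 0.586
shift [-43.5   0.5 132.4] turn -0.4 joints [-0.42  0.23 -0.37  0.97 -0.    1.07] F [1.17 0.63 0.4 ]
```

```bash
python3 -m crank '[[50,[-18,0,45],0],[50,[-30,0,88],0],[50,[-30,0,127],0],[50,[-30,0,127],0],[50,[-30,0,127],0]]'; python3 -c "
from h import *
togo(.477,-.1745,.028,95)"
```

```text
clock: 3.6
tool_pos: [0.4755, -0.1587, 0.1067]
tool_rot: [-3.139, -0.001, 1.652]
contact_force: [0.8, -0.2, 0.7]
gripper_width: 0.586
shift [-16.    0.5  78.6] turn -0.3 joints [-0.47  0.39 -0.51  0.68 -0.    1.02] F [ 0.78 -0.24  0.72]
```

```bash
python3 -m crank '[[50,[-16,0.5,0],0],[50,[-16,0.5,0],0],[50,[-16,0.5,0],0]]'; python3 - <<'E'
from h import *
c=cam('wrist','w4.png'); np.savez('/tmp/w4.npz',**c)
togo(.477,-.1745,.028,95)
E
```

```text
clock: 3.9
tool_pos: [0.4801, -0.1757, 0.1085]
tool_rot: [3.139, 0.002, 1.653]
contact_force: [0.2, 0.5, -0.3]
gripper_width: 0.588
shift [ 1.  -2.8 80.1] turn -0.3 joints [-0.49  0.4  -0.49  0.68  0.    0.99] F [ 0.3   0.5  -0.27]
```

View pics/w4.png

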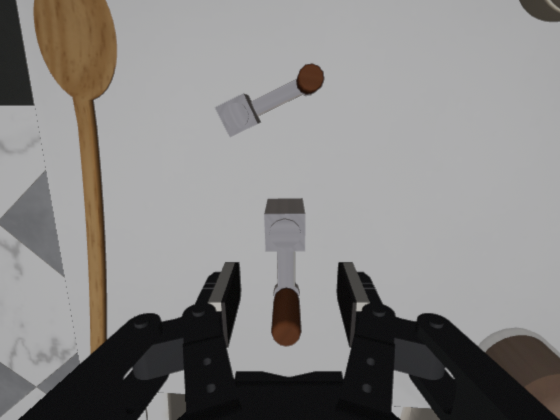

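Hub at (285,228), midway between the pads (236 and 342), arm parallel to the fingers: aligned. Descending.

```bash
python3 -m crank '[[50,[0.5,-1.5,30],0],[50,[0.5,-1.5,55],0],[50,[0.5,-1.5,70],0],[50,[0.5,-1.5,80],0],[50,[0.5,-1.5,80],0]]'; python3 - <<'E'
from h import *
c=cam('wrist','w5.png'); np.savez('/tmp/w5.npz',**c)
togo(.477,-.1745,.028,95)
E
```

```text
clock: 4.45
tool_pos: [0.4767, -0.1737, 0.026]
tool_rot: [-3.14, -0.001, 1.654]
contact_force: [-0.7, -0.6, -0.1]
gripper_width: 0.586
shift [-0.4 -0.4 -1.2] turn -0.2 joints [-0.5   0.52 -0.56  0.49  0.    0.99] F [-0.11  0.18  0.68]
```

View pics/w5.png

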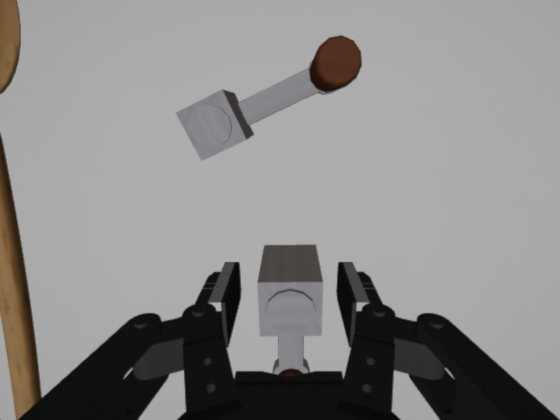

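The hub (top at about (290,305)) sits between the pads, slightly towards one side. Closing.

```bash
python3 -m crank '[[20,[0,0,0],0],[20,[0,0,0],0],[20,[0,0,0],0],[20,[0,0,0],0],[20,[0,0,0],0]]'; python3 -m crank '[[20,[0,0,-12],0],[20,[0,0,-40],0],[20,[0,0,-80],0],[20,[0,0,-120],0],[20,[0,0,-160],0]]'; python3 - <<'E'
from h import *
c=cam('wrist','w6.png'); np.savez('/tmp/w6.npz',**c)
togo(.4958,.1545,.26,123)
E
```

```text
clock: 5.0
tool_pos: [0.4783, -0.1746, 0.0279]
tool_rot: [3.14, 0.001, 1.654]
contact_force: [-1.0, 0.0, 5.7]
gripper_width: 0.316
clock: 5.5
tool_pos: [0.4765, -0.1738, 0.1886]
tool_rot: [-3.141, -0.001, 1.654]
contact_force: [1.1, -0.8, -3.4]
gripper_width: 0.318
shift [327.2  43.8 -66.1] turn -28.2 joints [-0.5   0.29 -0.39  0.88 -0.    0.99] F [ 3.   -1.11  1.65]
```

View pics/w6.png

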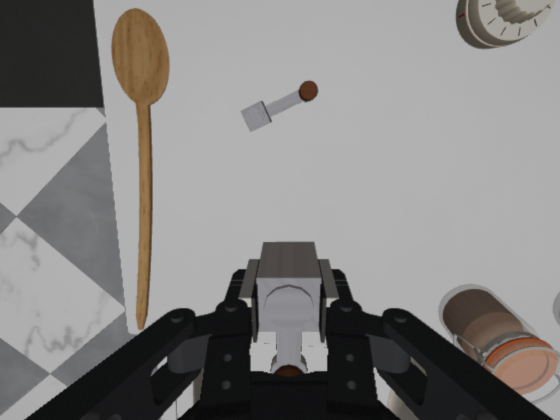

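```bash
python3 - <<'E'
from h import *
s=r.get_state(); print(s['tool_pos'])
c=load('w6'); P=cloud(c)
crop(c,230,350,225,385,4.5*.8,'w6c.png')
for v in range(280,345,5): print(v,[tuple((P[v,u]*1000).round(0).astype(int)) for u in (265,290,312)])
E
```

```text
[ 0.47980843 -0.17549137  0.19519327]
280 [(np.int64(465), np.int64(-162), np.int64(199)), (np.int64(476), np.int64(-161), np.int64(199)), (np.int64(485), np.int64(-160), np.int64(199))]
285 [(np.int64(465), np.int64(-164), np.int64(199)), (np.int64(476), np.int64(-163), np.int64(199)), (np.int64(486), np.int64(-163), np.int64(198))]
290 [(np.int64(466), np.int64(-167), np.int64(199)), (np.int64(476), np.int64(-165), np.int64(201)), (np.int64(486), np.int64(-165), np.int64(198))]
295 [(np.int64(466), np.int64(-169), np.int64(199)), (np.int64(476), np.int64(-167), np.int64(201)), (np.int64(486), np.int64(-168), np.int64(198))]
300 [(np.int64(466), np.int64(-172), np.int64(198)), (np.int64(477), np.int64(-168), np.int64(202)), (np.int64(486), np.int64(-170), np.int64(199))]
305 [(np.int64(466), np.int64(-172), np.int64(202)), (np.int64(477), np.int64(-171), np.int64(202)), (np.int64(486), np.int64(-171), np.int64(201))]
310 [(np.int64(466), np.int64(-175), np.int64(201)), (np.int64(477), np.int64(-174), np.int64(202)), (np.int64(470), np.int64(-92), np.int64(314))]
315 [(np.int64(466),
[... 165 characters left out ...]
 np.int64(199)), (np.int64(478), np.int64(-179), np.int64(202)), (np.int64(488), np.int64(-181), np.int64(198))]
325 [(np.int64(467), np.int64(-184), np.int64(199)), (np.int64(478), np.int64(-181), np.int64(202)), (np.int64(488), np.int64(-183), np.int64(199))]
330 [(np.int64(467), np.int64(-188), np.int64(199)), (np.int64(478), np.int64(-187), np.int64(199)), (np.int64(488), np.int64(-187), np.int64(198))]
335 [(np.int64(462), np.int64(-362), np.int64(0)), (np.int64(481), np.int64(-216), np.int64(168)), (np.int64(521), np.int64(-356), np.int64(0))]
340 [(np.int64(463), np.int64(-368), np.int64(1)), (np.int64(481), np.int64(-219), np.int64(169)), (np.int64(522), np.int64(-364), np.int64(0))]
```

View pics/w6c.png

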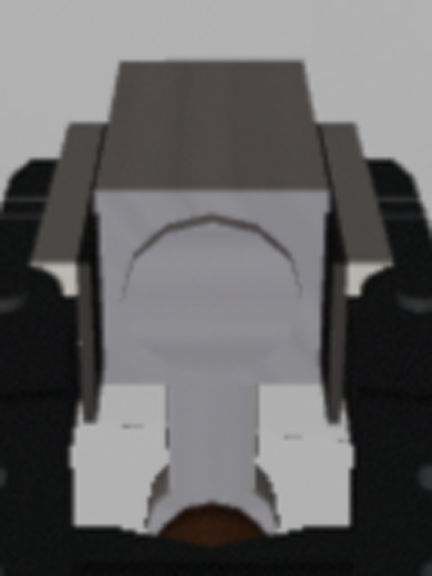

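```bash
python3 -m crank '[[20,[35,4,-30],-6],[20,[75,9,-60],-12],[20,[115,15,-66],-18],[20,[155,20,-66],-24],[20,[195,26,-66],-28.5]]'; python3 -c "
from h import *
togo(.4958,.1545,.255,123.3)"
```

```text
clock: 6.05
tool_pos: [0.4866, 0.0238, 0.2535]
tool_rot: [3.141, 0.0, 2.154]
contact_force: [-0.1, -0.6, -3.6]
gripper_width: 0.316
shift [104.   79.7  -1.5] turn 0.1 joints [-0.1   0.21 -0.34  1.02  0.    0.88] F [-0.07 -0.56 -3.6 ]
```

```bash
python3 -m crank '[[20,[35,27,0],0],[20,[70,53,0],0],[20,[104,80,0],0],[20,[104,80,0],0],[20,[104,80,0],0]]'; python3 -c "
from h import *
togo(.4958,.1545,.235,123.3)
togo(.4958,.1545,.235,123.3)
c=cam('wrist','w7.png');np.savez('/tmp/w7.npz',**c)
togo(.4958,.1545,.235,123.3)
c=cam('scene','s7.png')
togo(.4958,.1545,.235,123.3)
c=cam('top','t7.png');np.savez('/tmp/t7.npz',**c)
"
```

```text
clock: 6.55
tool_pos: [0.4962, 0.1539, 0.2526]
tool_rot: [-3.14, -0.0, 2.154]
contact_force: [0.6, -1.0, -3.0]
gripper_width: 0.317
shift [ 0.8  0.  17.6] turn 0.1 joints [ 0.16  0.27 -0.26  1.04 -0.    1.15] F [ 0.57 -1.01 -3.  ]
shift [ 0.8  0.  17.6] turn 0.1 joints [ 0.16  0.27 -0.26  1.04 -0.    1.15] F [ 0.57 -1.01 -3.  ]
shift [ 1.6  0.4 17.6] turn -0.0 joints [ 0.16  0.27 -0.26  1.04 -0.    1.15] F [ 0.62 -1.13 -3.94]
shift [ 2.2  0.6 17.6] turn -0.1 joints [ 0.16  0.27 -0.26  1.04 -0.    1.15] F [-0.07 -0.28 -2.21]
```

View pics/w7.png

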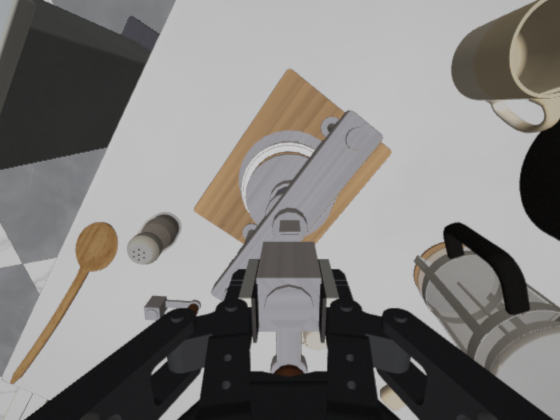

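```bash
python3 - <<'E'
from h import *
c=load('w7'); crop(c,250,330,205,255,9,'w7c.png')
s=r.get_state();print(s['tool_pos'])
P=cloud(c)
for v in range(216,246,2): print(v,[tuple((P[v,u]*1000).round(0).astype(int).tolist()) for u in (284,290,296)])
E
```

```text
[0.49672499 0.15208448 0.25270378]
216 [(488, 160, 171), (491, 163, 173), (495, 165, 170)]
218 [(489, 159, 172), (492, 162, 172), (496, 164, 172)]
220 [(489, 158, 173), (493, 161, 174), (497, 163, 173)]
222 [(490, 158, 176), (493, 161, 177), (497, 163, 176)]
224 [(490, 158, 180), (493, 161, 181), (497, 163, 180)]
226 [(490, 159, 185), (493, 161, 185), (496, 163, 184)]
228 [(490, 159, 189), (493, 160, 187), (496, 163, 188)]
230 [(490, 159, 192), (493, 160, 191), (497, 162, 190)]
232 [(490, 158, 195), (493, 160, 194), (496, 163, 194)]
234 [(490, 157, 196), (494, 159, 195), (497, 162, 196)]
236 [(491, 156, 196), (494, 159, 197), (498, 161, 196)]
238 [(492, 155, 196), (495, 158, 196), (498, 160, 196)]
240 [(493, 154, 195), (496, 157, 197), (499, 158, 196)]
242 [(487, 164, 224), (489, 166, 226), (492, 168, 225)]
244 [(487, 164, 228), (489, 166, 229), (492, 168, 229)]
```

View pics/w7c.png

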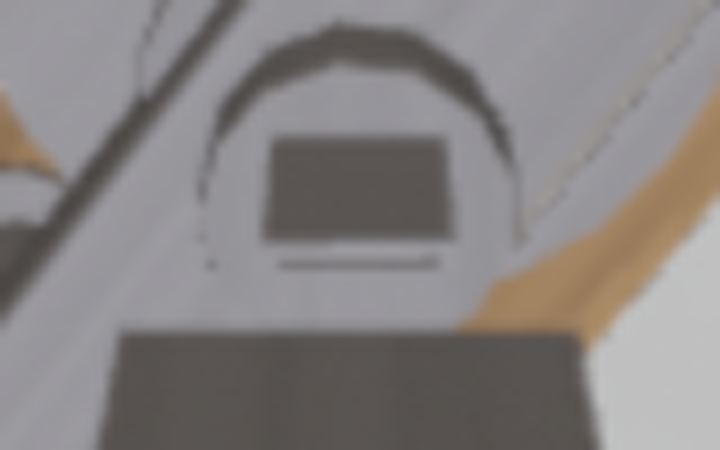

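Wrist view: the shaft (290,234) lies square to the hub and within about 0.6 mm; hub face ends at v=242. Lowering gently.

```bash
python3 -m crank '[[20,[0,0.6,8],0],[20,[0,0.6,16],0],[20,[0,0.6,22],0],[20,[0,0.6,25],0],[20,[0,0.6,27],0]]'; python3 -m crank '[[20,[0,0,1],0],[20,[0,0,2],0],[20,[0,0,3],0],[20,[0,0,4],0],[20,[0,0,4],0]]'
```

```text
clock: 7.2
tool_pos: [0.4973, 0.1532, 0.2251]
tool_rot: [-3.141, -0.0, 2.151]
contact_force: [0.4, 0.4, -2.0]
gripper_width: 0.314
clock: 7.7
tool_pos: [0.4978, 0.1535, 0.2222]
tool_rot: [3.141, 0.0, 2.151]
contact_force: [0.2, -0.1, -0.1]
gripper_width: 0.318
```

```bash
python3 -m crank '[[20,[0,0,0.7],0],[20,[0,0,1.4],0],[20,[0,0,2],0],[20,[0,0,2],0]]'; python3 -c "
from h import *
togo(.4958,.1545,.1995,123.3)"
```

```text
clock: 8.1
tool_pos: [0.498, 0.1535, 0.2216]
tool_rot: [3.14, 0.001, 2.151]
contact_force: [-3.8, -0.4, 11.7]
gripper_width: 0.315
shift [ 2.  -1.3 22.1] turn -0.0 joints [ 0.16  0.29 -0.31  0.96  0.    1.15] F [-3.83 -0.44 11.66]
```

```bash
python3 -m crank '[[20,[0,0,-0.7],0],[20,[0.5,-0.5,-0.7],0],[20,[1,-1,-0.7],0],[20,[1,-1,-0.7],0],[20,[1,-1,-0.2],0]]'; python3 -m crank '[[20,[0,0,0.7],0],[20,[0,0,1.4],0],[20,[0,0,1.4],0]]'
```

```text
clock: 8.6
tool_pos: [0.4969, 0.1538, 0.2207]
tool_rot: [3.14, 0.001, 2.151]
contact_force: [0.6, 1.2, -3.1]
gripper_width: 0.316
clock: 8.9
tool_pos: [0.4961, 0.1538, 0.218]
tool_rot: [-3.141, -0.001, 2.151]
contact_force: [1.8, 0.8, -3.8]
gripper_width: 0.32
```

```bash
python3 -m crank '[[20,[0,0,1.5],0],[20,[0,0,3],0],[20,[0,0,4.5],0],[20,[0,0,6],0],[20,[0,0,6],0]]'
```

```text
clock: 9.4
tool_pos: [0.4961, 0.1537, 0.2123]
tool_rot: [-3.142, -0.0, 2.151]
contact_force: [1.3, 2.1, -2.7]
gripper_width: 0.316
```

```bash
python3 -m crank '[[20,[0,0,2],0],[20,[0,0,4],0],[20,[0,0,6],0],[20,[0,0,8],0],[20,[0,0,8],0]]'; python3 -m crank '[[20,[0,0,1],0],[20,[0,0,2],0],[20,[0,0,3],0],[20,[0,0,3.5],0]]'
```

```text
clock: 9.9
tool_pos: [0.4962, 0.1537, 0.2042]
tool_rot: [-3.142, -0.0, 2.151]
contact_force: [3.1, 0.5, -3.9]
gripper_width: 0.318
clock: 10.3
tool_pos: [0.4962, 0.1537, 0.201]
tool_rot: [3.141, 0.0, 2.151]
contact_force: [2.1, 0.8, -2.6]
gripper_width: 0.318
```

```bash
python3 -m crank '[[20,[0,0,0.7],0],[20,[0,0,1.2],0],[20,[0,0,1.2],0]]'; python3 -m crank '[[20,[0,0,0.7],0],[20,[0,0,0.7],0]]'
```

```text
clock: 10.6
tool_pos: [0.4962, 0.1537, 0.1999]
tool_rot: [3.141, 0.0, 2.151]
contact_force: [1.2, 0.4, -1.7]
gripper_width: 0.317
clock: 10.8
tool_pos: [0.4962, 0.1537, 0.1998]
tool_rot: [3.141, 0.0, 2.151]
contact_force: [-0.8, 0.6, 5.0]
gripper_width: 0.316
```

```bash
python3 -m crank '[[45,[0,0,-0.7],0],[45,[0,0,-0.7],0],[45,[0,0,-0.7],0]]'; python3 -m crank '[[45,[0,0,-15],0],[45,[0,0,-45],0],[45,[0,0,-80],0],[45,[0,0,-80],0]]'; python3 - <<'E'
from h import *
c=cam('wrist','w8.png'); np.savez('/tmp/w8.npz',**c)
togo(.5345,.0951,.27)
E
```

```text
clock: 11.1
tool_pos: [0.4959, 0.1535, 0.1996]
tool_rot: [-3.141, 0.0, 2.151]
contact_force: [0.3, 0.3, 0.3]
gripper_width: 0.531
clock: 11.5
tool_pos: [0.4985, 0.154, 0.2842]
tool_rot: [3.135, 0.003, 2.151]
contact_force: [1.2, -0.6, -0.6]
gripper_width: 0.529
shift [-69.3  -1.4  12.1] turn 0 joints [ 0.16  0.25 -0.21  1.11 -0.    1.15] F [0.1  0.51 0.47]
```

View pics/w8.png

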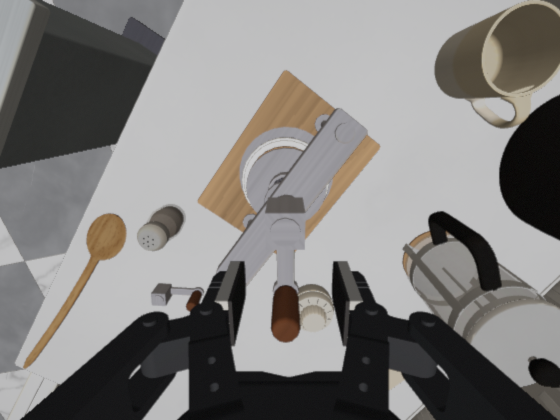

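```bash
python3 - <<'E'
from h import *
c=load('top0'); P=cloud(c)
d=np.hypot(P[...,0]-.496,P[...,1]-.154)
m=(P[...,2]>.13)&(P[...,2]<.5)&(d<.4)&(d>.1)&(P[...,0]>.3)
for lo in np.arange(.1,.4,.03):
    k=m&(d>=lo)&(d<lo+.03)
    if k.sum()>5: print(round(lo,2),k.sum(),P[k].mean(0).round(3),P[k][:,2].max().round(3))
E
```

```text
0.16 13 [0.673 0.217 0.14 ] 0.146
0.19 340 [0.702 0.182 0.163] 0.189
0.22 534 [0.73  0.163 0.185] 0.219
0.25 482 [0.758 0.165 0.191] 0.224
0.28 724 [0.753 0.275 0.162] 0.193
0.31 8687 [0.518 0.469 0.335] 0.5
0.34 7709 [0.515 0.473 0.336] 0.5
0.37 3619 [0.588 0.475 0.324] 0.5
```

```bash
python3 -m crank '[[45,[-30,0,0],0],[45,[-60,0,0],0],[45,[-70,0,0],0],[45,[-70,0,0],0],[45,[-70,0,0],0]]'; python3 - <<'E'
from h import *
c=cam('wrist','w9.png'); np.savez('/tmp/w9.npz',**c)
togo(.5345,.0951,.206)
P=cloud(c); h=P[...,2]
m=(h>.225)&(h<.238); m[:,:250]=0; m[:,330:]=0; print(m.sum(),P[m].mean(0))
m=(h>.205)&(h<.22); m[:,:240]=0; m[:,340:]=0; m[260:]=0; print(m.sum(),P[m].mean(0),np.median(h[m]))
E
```

```text
clock: 12.05
tool_pos: [0.5337, 0.0955, 0.279]
tool_rot: [-3.14, -0.001, 2.151]
contact_force: [0.6, 0.0, 0.1]
gripper_width: 0.524
shift [-1.1  0.4 73.2] turn 0 joints [ 0.04  0.29 -0.16  1.12  0.    1.03] F [ 0.13  0.23 -0.05]
801 [0.53391995 0.09643597 0.22950859]
2372 [0.4998358  0.14849476 0.211637  ] 0.21124804032515535
```

View pics/w9.png

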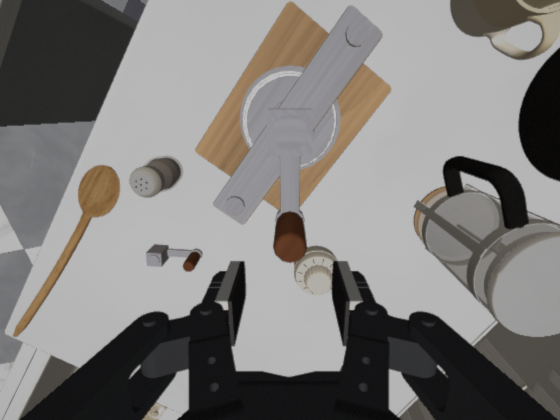

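```bash
python3 -m crank '[[45,[0,0,25],0],[45,[0,0,50],0],[45,[0,0,68],0],[45,[0,0,73],0],[45,[0,0,73],0]]'; python3 -m crank '[[15,[0,0,0],0],[15,[0,0,0],0],[15,[0,0,0],0],[15,[0,0,0],0],[15,[0,0,0],0]]';  python3 -c "
from h import *
togo(.5345,.0951,.206)"
```

```text
clock: 12.6
tool_pos: [0.5337, 0.0959, 0.2064]
tool_rot: [-3.14, -0.001, 2.152]
contact_force: [0.4, 0.7, 0.1]
gripper_width: 0.525
clock: 13.1
tool_pos: [0.5352, 0.0953, 0.2077]
tool_rot: [3.14, 0.001, 2.151]
contact_force: [-0.5, 0.8, 4.1]
gripper_width: 0.242
shift [ 0.2 -0.7  1.7] turn 0 joints [ 0.04  0.34 -0.28  0.95  0.    1.03] F [-0.53  0.83  4.12]
```

```bash
python3 - <<'E'
import numpy as np
p=lambda a:np.array([70-70*np.cos(np.radians(a)),-70*np.sin(np.radians(a))])
for k in range(6): print(k,[ (p(60*k+12*i)-p(60*k)).round(1).tolist() for i in range(1,6)])
E
cat >> h.py <<'E'
def tang(C=(.4962,.1537)):
    s=r.get_state(); d=s['tool_pos'][:2]-C; R=np.hypot(*d); th=np.degrees(np.arctan2(d[1],d[0])); n=d/R; t=np.array([n[1],-n[0]])
    F=s['contact_force']; print('ang %.1f R %.1f  Ft(cw) %.2f Fr %.2f Fz %.2f z %.4f t %.2f'%(th,R*1000,F[:2]@t,F[:2]@n,F[2],s['tool_pos'][2],s['clock']))
E
```

```text
0 [[1.5, -14.6], [6.1, -28.5], [13.4, -41.1], [23.2, -52.0], [35.0, -60.6]]
1 [[13.4, -6.0], [27.7, -9.0], [42.3, -9.0], [56.6, -6.0], [70.0, -0.0]]
2 [[11.8, 8.6], [21.6, 19.5], [28.9, 32.2], [33.5, 46.1], [35.0, 60.6]]
3 [[-1.5, 14.6], [-6.1, 28.5], [-13.4, 41.1], [-23.2, 52.0], [-35.0, 60.6]]
4 [[-13.4, 6.0], [-27.7, 9.0], [-42.3, 9.0], [-56.6, 6.0], [-70.0, 0.0]]
5 [[-11.8, -8.6], [-21.6, -19.5], [-28.9, -32.2], [-33.5, -46.1], [-35.0, -60.6]]
```

```bash
T='from h import *; tang()'; python3 -c "$T"; python3 -m crank '[[15,[1.5,-14.6,0],0],[15,[6.1,-28.5,0],0],[15,[13.4,-41.1,0],0]]'; python3 -c "$T"
```

```text
ang -56.3 R 70.2  Ft(cw) -0.02 Fr -0.99 Fz 4.12 z 0.2077 t 13.10
clock: 13.4
tool_pos: [0.4943, 0.0843, 0.2078]
tool_rot: [3.137, 0.0, 2.151]
contact_force: [2.3, 4.4, 2.2]
gripper_width: 0.24
ang -91.6 R 69.4  Ft(cw) -2.17 Fr -4.47 Fz 2.22 z 0.2078 t 13.40
```

```bash
T='from h import *; tang()'; python3 -m crank '[[15,[9.8,-10.9,0],0],[15,[21.6,-19.5,0],0]]'; python3 -c "$T";  python3 -m crank '[[15,[13.4,-6,0],0],[15,[27.7,-9,0],0],[15,[42.3,-9,0],0],[15,[56.6,-6,0],0],[15,[70,0,0],0]]'; python3 -c "$T"; python3 -m crank '[[15,[11.8,8.6,0],0],[15,[21.6,19.5,0],0],[15,[28.9,32.2,0],0],[15,[33.5,46.1,0],0],[15,[35,60.6,0],0]]'; python3 -c "$T; cam('scene','s10.png')"
```

```text
clock: 13.6
tool_pos: [0.4662, 0.0912, 0.208]
tool_rot: [3.137, 0.002, 2.15]
contact_force: [3.7, 1.7, 4.2]
gripper_width: 0.246
ang -115.7 R 69.3  Ft(cw) -2.66 Fr -3.12 Fz 4.24 z 0.2080 t 13.60
clock: 14.1
tool_pos: [0.4264, 0.1494, 0.208]
tool_rot: [3.141, 0.004, 2.151]
contact_force: [1.7, -2.7, 9.1]
gripper_width: 0.238
ang -176.5 R 69.9  Ft(cw) -2.78 Fr -1.56 Fz 9.09 z 0.2080 t 14.10
clock: 14.6
tool_pos: [0.4566, 0.2127, 0.2078]
tool_rot: [-3.14, 0.001, 2.152]
contact_force: [-2.8, 0.5, 11.3]
gripper_width: 0.242
ang 123.9 R 71.1  Ft(cw) -2.07 Fr 1.97 Fz 11.33 z 0.2078 t 14.60
```

View pics/s10.png

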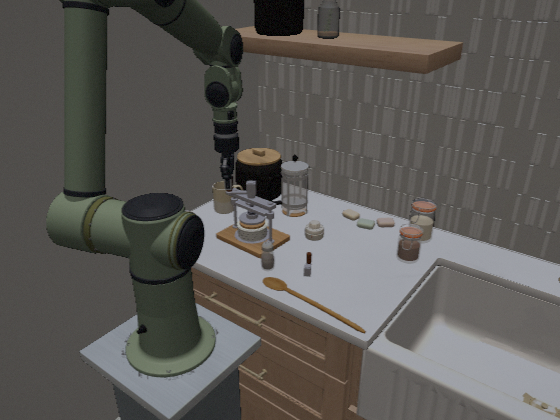

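```bash
T='from h import *; tang()'; python3 -m crank '[[15,[-1.5,14.6,-0.5],0],[15,[-6.1,28.5,-1],0],[15,[-13.4,41.1,-1],0],[15,[-23.2,52,-1],0],[15,[-35,60.6,-1],0]]'; python3 -c "$T";  python3 -m crank '[[15,[-13.4,6,0],0],[15,[-27.7,9,0],0],[15,[-42.3,9,0],0],[15,[-56.6,6,0],0],[15,[-70,0,0],0]]'; python3 -c "$T"; python3 -m crank '[[15,[-11.8,-8.6,0],0],[15,[-21.6,-19.5,0],0],[15,[-28.9,-32.2,0],0],[15,[-33.5,-46.1,0],0],[15,[-35,-60.6,0],0]]'; python3 -c "$T"
```

```text
clock: 15.15
tool_pos: [0.527, 0.2178, 0.2084]
tool_rot: [3.142, -0.002, 2.153]
contact_force: [-1.2, 3.8, 6.9]
gripper_width: 0.241
ang 64.4 R 71.1  Ft(cw) -2.70 Fr 2.92 Fz 6.85 z 0.2084 t 15.15
clock: 15.65
tool_pos: [0.5665, 0.1582, 0.2082]
tool_rot: [3.14, -0.0, 2.152]
contact_force: [2.0, 3.0, 3.8]
gripper_width: 0.238
ang 3.7 R 70.4  Ft(cw) -2.88 Fr 2.23 Fz 3.80 z 0.2082 t 15.65
clock: 16.15
tool_pos: [0.5331, 0.0945, 0.2077]
tool_rot: [-3.141, -0.002, 2.15]
contact_force: [0.5, 4.6, 4.4]
gripper_width: 0.24
ang -58.1 R 69.7  Ft(cw) -2.90 Fr -3.66 Fz 4.40 z 0.2077 t 16.15
```

```bash
T='from h import *; tang()'; python3 -m crank '[[15,[1.5,-14.6,0],0],[15,[6.1,-28.5,0],0],[15,[13.4,-41.1,0],0],[15,[23.2,-52,0],0],[15,[35,-60.6,0],0]]'; python3 -c "$T";  python3 -m crank '[[15,[13.4,-6,0],0],[15,[27.7,-9,0],0],[15,[42.3,-9,0],0],[15,[56.6,-6,0],0],[15,[70,0,0],0]]'; python3 -c "$T"; python3 -m crank '[[15,[11.8,8.6,0],0],[15,[21.6,19.5,0],0],[15,[28.9,32.2,0],0],[15,[33.5,46.1,0],0],[15,[35,60.6,0],0]]'; python3 -c "$T"
```

```text
clock: 16.65
tool_pos: [0.4646, 0.0918, 0.2082]
tool_rot: [3.137, -0.001, 2.151]
contact_force: [7.8, 8.8, 1.1]
gripper_width: 0.241
ang -117.1 R 69.5  Ft(cw) -2.88 Fr -11.40 Fz 1.07 z 0.2082 t 16.65
clock: 17.15
tool_pos: [0.4265, 0.1482, 0.2084]
tool_rot: [3.141, 0.005, 2.15]
contact_force: [4.9, -1.7, 4.6]
gripper_width: 0.24
ang -175.5 R 70.0  Ft(cw) -2.10 Fr -4.75 Fz 4.61 z 0.2084 t 17.15
clock: 17.65
tool_pos: [0.4551, 0.2115, 0.208]
tool_rot: [-3.137, -0.001, 2.151]
contact_force: [-5.1, 0.9, 12.4]
gripper_width: 0.243
ang 125.4 R 70.9  Ft(cw) -3.69 Fr 3.68 Fz 12.42 z 0.2080 t 17.65
```

```bash
T='from h import *; tang()'; python3 -m crank '[[15,[-1.5,14.6,-0.5],0],[15,[-6.1,28.5,-1],0],[15,[-13.4,41.1,-1],0],[15,[-23.2,52,-1],0],[15,[-35,60.6,-1],0]]'; python3 -c "$T";  python3 -m crank '[[15,[-13.4,6,0],0],[15,[-27.7,9,0],0],[15,[-42.3,9,0],0],[15,[-56.6,6,0],0],[15,[-70,0,0],0]]'; python3 -c "$T"; python3 -m crank '[[15,[-11.8,-8.6,0],0],[15,[-21.6,-19.5,0],0],[15,[-28.9,-32.2,0],0],[15,[-33.5,-46.1,0],0],[15,[-35,-60.6,0],0]]'; python3 -c "$T"
```

```text
clock: 18.15
tool_pos: [0.5265, 0.2177, 0.2089]
tool_rot: [3.141, -0.005, 2.153]
contact_force: [-0.8, 8.3, 3.6]
gripper_width: 0.24
ang 64.7 R 70.8  Ft(cw) -4.24 Fr 7.17 Fz 3.58 z 0.2089 t 18.15
clock: 18.65
tool_pos: [0.5664, 0.1572, 0.2087]
tool_rot: [3.14, -0.001, 2.151]
contact_force: [2.1, 3.5, 0.9]
gripper_width: 0.241
ang 2.9 R 70.3  Ft(cw) -3.40 Fr 2.26 Fz 0.85 z 0.2087 t 18.65
clock: 19.15
tool_pos: [0.5328, 0.0946, 0.2082]
tool_rot: [-3.141, -0.002, 2.151]
contact_force: [1.4, 6.1, -0.3]
gripper_width: 0.238
ang -58.2 R 69.6  Ft(cw) -4.40 Fr -4.46 Fz -0.25 z 0.2082 t 19.15
```

```bash
python3 -m crank '[[45,[0,0,0],0],[45,[0,0,0],0],[45,[0,0,-3],0],[45,[0,0,-30],0],[45,[0,0,-75],0]]'; python3 -c "
from h import *
tang(); togo(.329,.119,.295,95)"
```

```text
clock: 19.65
tool_pos: [0.5325, 0.0951, 0.2818]
tool_rot: [-3.135, -0.003, 2.151]
contact_force: [1.1, 0.1, -0.7]
gripper_width: 0.523
ang -58.2 R 68.9  Ft(cw) -0.95 Fr 0.49 Fz -0.73 z 0.2818 t 19.65
shift [ 131.7 -157.1  -11.8] turn 28.3 joints [ 0.04  0.29 -0.15  1.13 -0.    1.03] F [ 1.06  0.08 -0.73]
```

```bash
python3 -m crank '[[45,[26,-31,-3],6],[45,[52,-62,-6],12],[45,[78,-93,-8],18],[45,[104,-124,-10],24],[45,[132,-157,-12],28.3]]'; python3 -m crank '[[45,[0,0,0],0],[45,[0,0,0],0],[45,[0,0,0],0]]'; python3 - <<'E'
from h import *
c=cam('wrist','w11.png'); np.savez('/tmp/w11.npz',**c); print(r.get_state()['tool_pos'])
crop(c,370,540,50,280,2.6,'w11a.png')
for n in ['w2','w11']:
    c=load(n);P=cloud(c);h=P[...,2]
    m=np.zeros(h.shape,bool); m[60:260,370:520]=1
    hh=h[m]; H,e=np.histogram(hh,bins=np.arange(.060,.166,.001)); print(n,[(int(round(e[i]*1000)),int(H[i])) for i in range(len(H)) if H[i]>60])
    k=m&(h>.0225)&(h<.0255); print('base',h[k].mean())
E
```

```text
clock: 20.15
tool_pos: [0.3295, 0.1195, 0.2959]
tool_rot: [-3.141, 0.001, 1.654]
contact_force: [-0.7, 0.5, -0.6]
gripper_width: 0.526
clock: 20.45
tool_pos: [0.3321, 0.1195, 0.2962]
tool_rot: [3.14, 0.0, 1.658]
contact_force: [0.0, 0.7, -0.7]
gripper_width: 0.526
[0.33211024 0.11945858 0.29599014]
w2 [(62, 93), (63, 158), (64, 233), (65, 315), (66, 249), (67, 91), (72, 61), (73, 138), (74, 115), (90, 67), (91, 254), (92, 906), (93, 814), (94, 165), (106, 65), (121, 88), (122, 98), (123, 103), (124, 95), (125, 94), (126, 102), (127, 108), (128, 120), (129, 182), (130, 408), (131, 238), (132, 61), (145, 70), (147, 100), (148, 112), (149, 129), (150, 138), (151, 128), (152, 117), (153, 133), (154, 134), (155, 122), (156, 165), (157, 224), (158, 491), (159, 2025), (160, 2202), (161, 494), (164, 62), (165, 73)]
base 0.024107344555895884
w11 [(62, 85), (63, 177), (64, 204), (65, 309), (66, 234), (67, 94), (80, 161), (81, 729), (82, 778), (83, 224), (106, 83), (107, 98), (108, 82), (109, 87), (110, 82), (111, 89), (112, 113), (113, 207), (114, 696), (115, 814), (116, 212), (118, 159), (119, 193), (144, 65), (145, 71), (147, 87), (148, 135), (149, 114), (150, 123), (151, 137), (152, 126), (153, 126), (154, 110), (155, 140), (156, 162), (157, 191), (158, 547), (159, 1995), (160, 2214), (161, 457), (162, 62), (164, 63), (165, 93)]
base 0.024096172073233373
```

View pics/w11a.png

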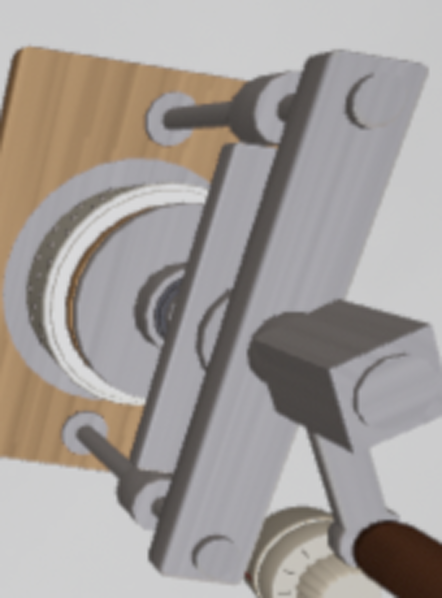

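```bash
python3 - <<'E'
from h import *
R={}
for n,(a,b) in {'w2':(.0925,.1307),'w11':(.082,.115)}.items():
    c=load(n);P=cloud(c);h=P[...,2]; M=np.zeros(h.shape,bool); M[60:260,370:520]=1
    o=[]
    for q in (a,b,.160,.024):
        k=M&(abs(h-q)<.0016); k=cv2.erode(k.astype(np.uint8),np.ones((2,2)))>0
        x=h[k]; o+= [round(1000*np.median(x),2),round(1000*x.mean(),2),int(k.sum())]
    print(n,o)
E
```

```text
w2 [np.float64(92.9), np.float64(92.86), 1556, np.float64(130.81), np.float64(130.82), 542, np.float64(160.09), np.float64(160.09), 4163, np.float64(24.15), np.float64(24.13), 5127]
w11 [np.float64(82.09), np.float64(82.09), 1489, np.float64(115.15), np.float64(115.13), 1427, np.float64(160.08), np.float64(160.07), 4240, np.float64(24.16), np.float64(24.13), 4438]
```

```bash
python3 -c "
from h import *
togo(.533,.0948,.283,123.2)
P=cloud(load('w11'));h=P[...,2];m=(h>.227)&(h<.237);m[:100]=0;print(m.sum(),P[m].mean(0))"
```

```text
shift [-41.9 198.   13.1] turn -28.3 joints [ 0.14 -0.08 -0.54  1.11 -0.    1.62] F [0.1  0.08 0.01]
259 [0.52749946 0.09454749 0.22931762]
```

```bash
python3 -m crank '[[45,[-8,40,2],-6],[45,[-16,80,5],-12],[45,[-25,120,8],-18],[45,[-33,160,11],-24],[45,[-42,198,13],-28.3]]'; python3 -m crank '[[45,[0,0,0],0],[45,[0,0,0],0]]'; python3 - <<'E'
from h import *
c=cam('wrist','w12.png'); P=cloud(c); h=P[...,2]
m=(h>.225)&(h<.238); m[:,:250]=0; m[:,330:]=0; print(m.sum(),P[m].mean(0))
togo(.533,.0948,.207,123.2)
E
```

```text
clock: 21.0
tool_pos: [0.5345, 0.094, 0.2815]
tool_rot: [-3.141, -0.0, 2.154]
contact_force: [-0.8, 0.1, 0.1]
gripper_width: 0.526
clock: 21.2
tool_pos: [0.5323, 0.0941, 0.2812]
tool_rot: [-3.139, -0.002, 2.149]
contact_force: [-0.5, 0.0, 0.2]
gripper_width: 0.526
790 [0.53284911 0.09639656 0.22944603]
shift [-0.7  1.7 74.7] turn -0.0 joints [ 0.04  0.29 -0.16  1.13  0.    1.03] F [-0.5  -0.31 -0.15]
```

View pics/w12.png

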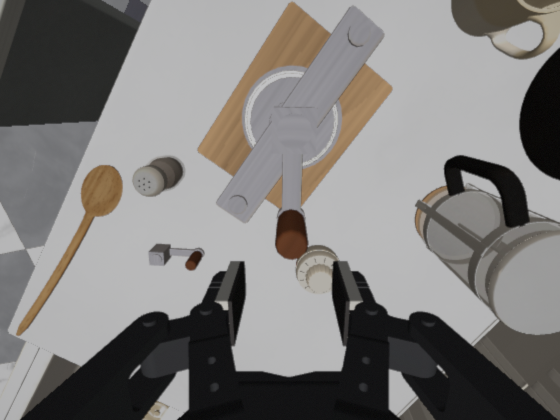

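```bash
T='from h import *; tang()'; python3 -m crank '[[45,[0,0.8,25],0],[45,[0,0.8,50],0],[45,[0,0.8,68],0],[45,[0,0.8,74],0],[45,[0,0.8,74],0]]'; python3 -m crank '[[15,[0,0,0],0],[15,[0,0,0],0],[15,[0,0,0],0],[15,[0,0,0],0],[15,[0,0,0],0]]';python3 -c "$T"; python3 -m crank '[[15,[1.5,-14.6,0],0],[15,[6.1,-28.5,0],0],[15,[13.4,-41.1,0],0],[15,[23.2,-52,0],0],[15,[35,-60.6,0],0]]'; python3 -c "$T";  python3 -m crank '[[15,[13.4,-6,0],0],[15,[27.7,-9,0],0],[15,[42.3,-9,0],0],[15,[56.6,-6,0],0],[15,[70,0,0],0]]'; python3 -c "$T"; python3 -m crank '[[15,[10.9,7.8,0],0],[15,[20.2,17.5,0],0],[15,[20.2,17.5,0],0],[15,[20.2,17.5,0],0]]'; python3 -c "$T"
```

```text
clock: 21.75
tool_pos: [0.5312, 0.0953, 0.2087]
tool_rot: [-3.14, -0.001, 2.151]
contact_force: [0.7, 0.6, 0.4]
gripper_width: 0.528
clock: 22.25
tool_pos: [0.5332, 0.0952, 0.2098]
tool_rot: [3.14, 0.001, 2.151]
contact_force: [0.7, 0.4, 4.6]
gripper_width: 0.238
ang -57.7 R 69.2  Ft(cw) -0.81 Fr 0.02 Fz 4.61 z 0.2098 t 22.25
clock: 22.75
tool_pos: [0.4651, 0.0918, 0.2102]
tool_rot: [3.135, 0.002, 2.151]
contact_force: [6.5, 3.5, 2.9]
gripper_width: 0.238
ang -116.7 R 69.3  Ft(cw) -4.25 Fr -6.03 Fz 2.88 z 0.2102 t 22.75
clock: 23.25
tool_pos: [0.4261, 0.1492, 0.2103]
tool_rot: [3.139, 0.005, 2.15]
contact_force: [4.4, -5.3, 6.3]
gripper_width: 0.244
ang -176.3 R 70.3  Ft(cw) -5.55 Fr -4.05 Fz 6.32 z 0.2103 t 23.25
clock: 23.65
tool_pos: [0.4291, 0.1764, 0.2101]
tool_rot: [3.139, 0.003, 2.152]
contact_force: [0.5, -1.1, 9.1]
gripper_width: 0.243
ang 161.3 R 70.8  Ft(cw) -0.86 Fr -0.77 Fz 9.08 z 0.2101 t 23.65
```

```bash
python3 -m crank '[[45,[0,0,0],0],[45,[0,0,0],0],[45,[0,0,-3],0],[45,[0,0,-30],0],[45,[0,0,-75],0]]'; python3 -c "
from h import *
tang(); togo(.329,.119,.295,95)"
```

```text
clock: 24.15
tool_pos: [0.4254, 0.1757, 0.282]
tool_rot: [-3.135, -0.003, 2.151]
contact_force: [1.9, 0.7, 0.2]
gripper_width: 0.526
ang 162.8 R 74.1  Ft(cw) 1.23 Fr -1.65 Fz 0.17 z 0.2820 t 24.15
shift [   5.5 -111.8  -12.2] turn 28.2 joints [ 0.23  0.14 -0.35  1.09  0.    1.22] F [1.94 0.69 0.17]
```

```bash
python3 -m crank '[[45,[1,-30,-3],7],[45,[2,-60,-6],14],[45,[3,-90,-9],21],[45,[5,-112,-12],28.2],[45,[5,-112,-12],28.2]]'; python3 -m crank '[[45,[0,0,0],0],[45,[0,0,0],0],[45,[0,0,0],0]]'; python3 - <<'E'
from h import *
c=cam('wrist','w13.png'); np.savez('/tmp/w13.npz',**c)
P=cloud(c);h=P[...,2]; M=np.zeros(h.shape,bool); M[60:260,370:520]=1
H,e=np.histogram(h[M],bins=np.arange(.060,.166,.001)); print([(int(round(e[i]*1000)),int(H[i])) for i in range(len(H)) if H[i]>60])
for q in (.0821,.112,.160,.024):
    k=M&(abs(h-q)<.0016); k=cv2.erode(k.astype(np.uint8),np.ones((2,2)))>0
    print(q,np.median(h[k])*1000,k.sum())
E
```

```text
clock: 24.65
tool_pos: [0.3289, 0.1182, 0.296]
tool_rot: [-3.14, 0.0, 1.657]
contact_force: [-0.8, -0.2, -0.2]
gripper_width: 0.528
clock: 24.95
tool_pos: [0.3319, 0.1192, 0.2957]
tool_rot: [-3.141, -0.0, 1.66]
contact_force: [0.0, -0.3, 0.2]
gripper_width: 0.523
[(62, 74), (63, 169), (64, 215), (65, 287), (66, 269), (67, 75), (80, 117), (81, 451), (82, 464), (83, 116), (102, 63), (103, 66), (104, 64), (105, 69), (106, 64), (108, 68), (109, 92), (110, 187), (111, 622), (112, 720), (113, 203), (114, 71), (115, 199), (116, 194), (117, 61), (147, 74), (148, 122), (149, 105), (150, 107), (151, 119), (152, 111), (153, 130), (154, 111), (155, 113), (156, 125), (157, 197), (158, 485), (159, 1985), (160, 2174), (161, 455), (164, 64)]
0.0821 82.0822905188831 858
0.112 112.14676834290948 1226
0.16 160.08983446140533 4200
0.024 24.149440090937723 4454
```

View pics/w13.png

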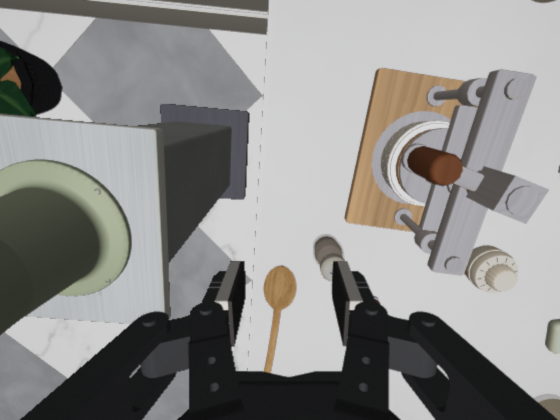

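```bash
python3 - <<'E'
from h import *
c=load('w13');P=cloud(c);h=P[...,2]
k=(h>.203)&(h<.220); k[:,:485]=0; k[:150]=0;k[240:]=0
print(np.histogram(h[k],bins=np.arange(.203,.221,.001)))
c=cam('top','t13.png'); a=load('top0')
crop(c,100,440,80,310,2.3,'t13c.png')
E
```

```text
(array([ 37,  37,  40,  39,  45,  71, 263, 397, 173, 240, 295, 115,   5,
         0,   0,   0,   0]), array([0.203, 0.204, 0.205, 0.206, 0.207, 0.208, 0.209, 0.21 , 0.211,
       0.212, 0.213, 0.214, 0.215, 0.216, 0.217, 0.218, 0.219, 0.22 ]))
```

View pics/t13c.png

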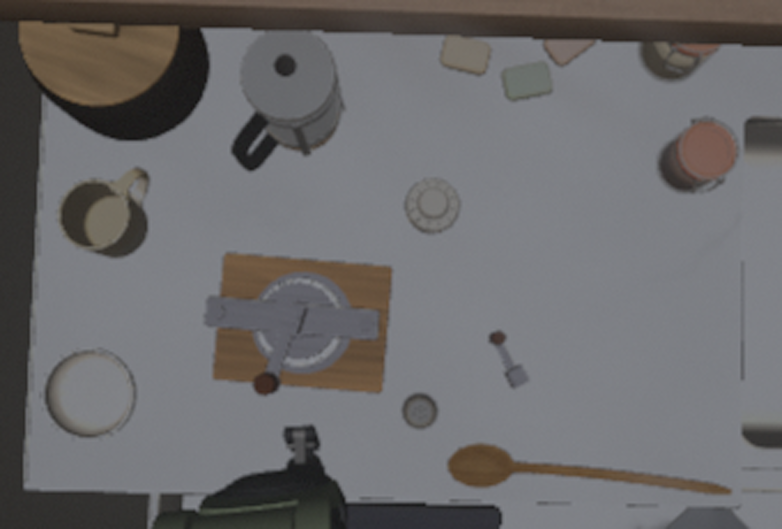

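The hub's top face reads 210 mm and its button 213.5 mm, so the crank is fully home. The other items stand where they were, and the robot is touching nothing. Handing in.

```bash
python3 -c "
from plant import r
print(r.close_job())"
```

```text
the job is handed in; nothing more can be done
None
```

The crank is on the square shaft, fully home, and the spring is loaded by about one full turn past contact. I handed the job in at about 25 s.

- **Fitting:** I read the shaft's angle from the wrist camera and lowered the larger crank onto it. The first touch, at about 12 N, was about 1 mm off. I backed off, shifted it and it dropped in freely. The lift-off reading on the shoulder was 5 N, and the hub's top face reads 210 mm, as it should when home.
- **Winding:** I turned it clockwise by the knob for two turns, let go to measure, then went another 141°. The plate came down 10.8 mm to meet the follower, about 1.35 turns. The nut bar is now 38.0 to 38.1 mm above the follower top, against 46 mm free, so the spring is compressed 7.9 to 8.0 mm (0.98 to 1.0 turn).
- **Forces:** the drag at the knob was about 2.7 N free and up to 5.5 N with the spring loaded. The largest forces I read were about 12 N down on the knob and 11 N sideways. These were read only at the ends of moves.
- **Disagreement:** after the first two turns the nut bar had dropped 15.7 mm rather than 16, which I put down to play in the socket. I set the final angle by the measured drop instead of by counting turns.
- **Surroundings:** in the last overhead picture the mould and the other items look unmoved. I judged that by eye and did not measure it. The gripper was open and clear of everything.

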